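# Fish the finger plane out of the deep tool box

## Robot

A 6-joint arm with a two-finger parallel gripper is mounted at the origin on the work surface. World frame = base frame: x ahead of the robot, y to its left, z up, the work surface at z = 0. Lengths are in mm, angles in rad, forces in N, time in s.
With the tool pointing down it reaches from about 400 to 925 mm from the base axis. Payload 12.5 kg.
Tool frame: the origin (TCP) lies midway between the tips of the shut fingers; the grasp point (between the pads) lies 19 mm behind it (env.tcp_to_grasp is the distance from the TCP to the grasp point, in mm); z points along the fingers, y is the line along which they close (so a half turn about z gives the same grasp; the last joint's range is limited). The gripper opens to 95 mm and grips with 3 to 60 N. Pads are 20 mm wide; open, the fingers measure 119 mm over their backs; the gripper's body (75 mm by 180 mm) begins 59 mm behind the grasp point.
Start: joints at [1.005, 0.491, 1.559, -0, 1.092, -0.106], TCP at [277.343, 560.114, 214.661] pointing down, gripper open.
Joint ranges: [-3.1, 3.1], [-0.84, 2.19], [0.05, 2.79], [-1.13, 4.28], [0.06, 2.93], [-2.69, 2.69]. Speed limits (rad/s): [2.22, 2.22, 2.79, 3.14, 3.14, 3.14].

## Interface

Orientations are given as [roll, pitch, yaw] about the fixed x, y, z axes, in that order (R = Rz(yaw) Ry(pitch) Rx(roll)).
In Python, from cell import env gives the robot as it stands. The module is installed in compiled form; this text tells all that it offers.
- The arm moves only by the tool step_arm, never from a script. Its argument "plan" is a list that holds one entry, the list of rows, each a list of 5 numbers: the shift along the tool's x, y, z in mm, then the turn about the tool's z in degrees, then the opening, from -1 (shut) to 1 (fully open). A call has 1 to 8 rows; each row is the pose to reach, as a shift and turn from the pose commanded when the call began, along the tool's axes at that moment; what a row does not reach only later rows make up. A row lasts 1/12 s, in which the tool goes at most 41.7 mm and 7.16 degrees, less where a joint would pass 70% of its speed; a pose out of reach is approached as far as the arm can. A call with a gripper value outside its range is refused whole. The fingers move at their own pace and stop on an object; the grip force is fixed at half the most. Time passes only in rows, so rows that repeat a pose let the fingers close. It gives the time, the measured TCP pose, the force, the opening and the grip force at its end, in the units of the state.
- env.state(): the state, without advancing time (a new reading comes with each control period).
- env.read_camera(name): name is "side" or "top"; returns the picture (384x512x3 uint8, blue, green, red); there is no depth.
- env.get_calibration(name): a dict with "K" (3x3 intrinsics, pixels), "extrinsics" (4x4, takes a point from world to camera coordinates). Camera axes: x right, y up, looking along -z (the intrinsics and any distortion apply to the point x, -y, -z); pixel columns grow to the right and rows downward; lengths in mm; the calibration is good to about 2 mm. A picture is of the moment at which its call begins. get_calibration takes no time and is no camera call.
- env.job_done(): hands the job in; it is judged then, once.
The state is a dict: "t": time; "joints": joint angles; "qvel": joint speeds; "tau": joint torques, N m; "eef_pos": TCP position; "tcp_rot": TCP orientation; "ft_force": force on the tool from outside, world axes, zero at the start; "moment": the same for the moment, N m; "opening": opening from 0.0 (shut) to 1.0 (fully open); "grip_force": force on a finger pad.
Only numpy, scipy, OpenCV 4.12 (cv2) and the standard library are available. Lean on these libraries where they do the work, as an engineer would, in place of code of your own. Each camera call takes 0.05 s, during which the arm holds its last target. There are 200 camera calls.

## Task

The small brass finger plane has slid deep into one of the two narrow bays of the clear box. Take the long-reach picker from its rest, reach over the plane with the blade, drop the blade behind it and draw the plane right out of the bay onto the green apron, still standing on its sole, without touching the plane with the fingers. Then put the picker back on its rest as you found it, and leave the sanding block in the other bay and everything else where it is.

Things in the scene. Friction and masses are not known exactly. Their poses are not given: they have to be found in the camera images.
- box: Fixed clear acrylic box, green floor, two straight narrow bays side by side under a fixed lid, open at one end (the mouth). Origin on the bench under the middle of the mouth; +x level into the box, +y across the bays, +z up. Bays 220 mm deep, 54 mm wide, 8 mm walls and divider, 132 mm wide over all. Lid from x = 0 to the back: underside z = 92, top z = 96 mm.
- bay_a (a point): Middle of the mouth of the bay on the box's +y side, on the floor (box frame 0, 31, 6 mm), axes as the box: the bay's centre line runs from here along +x.
- bay_b (a point): The same for the bay on the box's -y side (box frame 0, -31, 6 mm).
- apron (a point): Centre of the open green apron before the mouth (box frame -73, 0, 6 mm). The green floor, 6 mm thick, runs level from the bays out through the mouth to x = -146 mm, 132 mm wide.
- plane: Small brass finger plane, loose, about 140 g, 50 mm long (x), 28 wide (y), 26 high; both ends are flat and 16 mm high, the middle rises to 26. Origin at the centre of its sole, +z up. Starts standing on the green floor in either bay, its +x roughly towards the bay's back (within 12 degrees), its centre 90 to 140 mm inside the mouth and within 6 mm of the bay's centre line.
- sanding_block: Loose blue block with a black top, 50 x 28 x 24 mm, lying in the other bay at a similar depth. Origin at the centre of its underside. To be left alone.
- picker: Rigid long-reach picker, 100 g. Flat-sided wooden handle 150 mm long, 22 wide (y), 24 high (z); origin at the handle's centre, +x along the rod to the blade. A 6 mm steel rod runs on the handle's axis to x = 260 mm and carries a flat blade square to it: 4 mm thick, 24 wide, z = +3 to -33 mm. It rests level, blade down; grip the handle's middle from above. Balances 20 to 30 mm ahead of it.
- blade_edge (a point): Middle of the lower edge of the picker's blade, at (260, 0, -33) mm in the picker's frame.
- rest: Fixed dark wooden rest: base plate 130 x 60 x 8 mm, two upright saddles 10 mm thick at x = -50 and +50 mm (90 mm free between them), each with a flat seat at z = 48 mm between two cheeks 28 mm apart that flare out and rise to about z = 72 mm. Origin on the bench under its centre; +x is where the picker's blade end points when the picker lies on it; +z up.
- rest_seat (a point): Where the centre of the picker's handle lies when the picker is on the rest: 60 mm above the bench, over the rest's origin, same axes as the rest.
- neck: Bystander: maple violin neck blank with a scroll, about 240 mm long, lying on the bench.
- varnish: Bystander: amber jar, 60 mm across and 90 mm high.
- screwdriver: Bystander: screwdriver lying on the bench.
- mallet: Bystander: hammer lying on the bench.
- spruce_block: Bystander: pale wooden block 70 x 50 x 30 mm.
Things that resemble listed ones, but are neither listed nor needed, are in the scene too. Leave any blue or red look-alike of the rest alone.

How it is judged (in metres and radians):
On the way, in this order (a step that is already met when the one before it is completed fails the run):
1. inside the box, the picker's blade hangs behind the plane (on its deep side), its lower edge below the top of the plane's end (x of blade_edge in the frame of plane above 0.021 m and y of blade_edge in the frame of plane between -0.03 and 0.03 m and z of blade_edge in the frame of plane below 0.015 m and x of plane in the frame of box above 0.04 m), for 0.1 s.
2. the plane is drawn fully out of the mouth, onto the apron (x of plane in the frame of box below -0.03 m), for 0.1 s.
At the end, for the whole second after the job is handed in: Plane at rest on its sole (0.15 rad) on the apron, its centre 28 to 140 mm outside the mouth, within the apron's width; picker at rest in its saddles, handle centre within 25 mm of the seat point in plan, 5 mm in height, level to 0.12 rad, blade towards the rest's +x, hanging down (x of plane in the frame of box between -0.14 and -0.028 m and y of plane in the frame of box between -0.066 and 0.066 m and z of plane in the frame of box between 0.003 and 0.012 m and angle between plane's own z axis and vertical below 0.15 rad and linear speed of each of plane, picker below 0.01 m/s and horizontal distance between picker and rest_seat below 0.025 m and z of picker in the frame of rest_seat between -0.005 and 0.005 m and x of blade_edge in the frame of rest above 0.2 m and angle between picker's own z axis and vertical below 0.12 rad); the robot touches nothing.
It fails at once if the fingers touch the plane (contact force between plane and the fingers above 0.5 N).
It fails at once if the plane is tipped over (angle between plane's own z axis and vertical above 0.8 rad).
It fails at once if the sanding block in the other bay is shifted by more than 20 mm (distance of sanding_block from where it was at the start of the episode above 0.02 m).
It fails at once if a bystander is shifted by more than 30 mm (distance of any of neck, varnish, screwdriver, mallet, spruce_block from where it was at the start of the episode above 0.03 m).
It also fails if it takes over 54 s, if anything falls off the work surface, if the arm or the gripper's body presses on something with over 40 N, if the wrist force passes 120 N, or if a joint passes its speed limit or range.

## Working session

There is one attempt and no reset: what is moved stays moved. The work goes in short steps, Python scripts to look and compute and a tool call to move; the robot and the scene stay as the last step left them, time stands still between calls to the robot, and variables do not carry over. Pictures are saved under pics/ and viewed, at most 10 in all, crops included, and the job is handed in when it is done.

Besides the shell and the picture viewer there is one more tool, called as a command line: name --argument value ..., lists and objects as JSON in quotes. step_arm: Moves the arm, as the interface text tells. Its arguments: {"type":"object","properties":{"plan":{"type":"array"}},"required":["plan"]}

```bash
mkdir -p pics; ls; python3 - <<'E'
from cell import env
import cv2
for n in("side","top"):
    cv2.imwrite(f"pics/{n}0.png",env.read_camera(n)); c=env.get_calibration(n); print(n,c)
print(env.state(),env.tcp_to_grasp)
E
```

```text
pics
side {'K': array([[437.36866231,   0.        , 252.48931146],
       [  0.        , 437.36866231, 192.68939629],
       [  0.        ,   0.        ,   1.        ]]), 'extrinsics': array([[ 9.91930559e-01, -1.26253771e-01,  1.15650985e-02,
        -5.46431323e+02],
       [ 6.76044201e-02,  6.03893332e-01,  7.94192978e-01,
        -7.92865199e+01],
       [-1.07253944e-01, -7.87002433e-01,  6.07555563e-01,
        -1.51310631e+03],
       [ 0.00000000e+00,  0.00000000e+00,  0.00000000e+00,
         1.00000000e+00]])}
top {'K': array([[420.05158699,   0.        , 256.04055812],
       [  0.        , 420.05158699, 186.75259136],
       [  0.        ,   0.        ,   1.        ]]), 'extrinsics': array([[-1.44878547e-02, -9.99762579e-01, -1.62753639e-02,
        -1.59416048e+01],
       [ 9.97056642e-01, -1.56703971e-02,  7.50499246e-02,
        -5.41957885e+02],
       [-7.52871476e-02, -1.51401473e-02,  9.97046950e-01,
        -1.20136008e+03],
       [ 0.00000000e+00,  0.00000000e+00,  0.00000000e+00,
         1.00000000e+00]])}
{'t': 0.1, 'joints': array([ 1.00539660e+00,  4.91495208e-01,  1.55936977e+00, -2.10236508e-05,
        1.09168988e+00, -1.05607168e-01]), 'qvel': array([-3.28936084e-04, -2.03186741e-03, -2.34284161e-03,  3.13454972e-04,
       -1.27528247e-03, -7.93265662e-05]), 'tau': array([ 2.26014570e-03, -6.13624048e+01, -2.58605701e+01,  6.94268290e-02,
        4.70488763e-02, -7.07305344e-05]), 'eef_pos': array([277.23005918, 559.92352795, 214.12916585]), 'tcp_rot': array([-3.14063384e+00, -8.28835741e-05,  2.68180975e+00]), 'ft_force': array([ 0.53296759, -0.23815044, -0.41091975]), 'moment': array([-0.00532811, -0.02355911,  0.00489488]), 'grip_force': 0.0, 'opening': 1.0012245437586076} 18.8
```

View pics/side0.png

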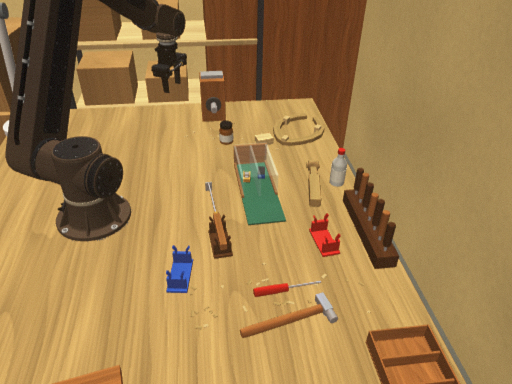

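View pics/top0.png

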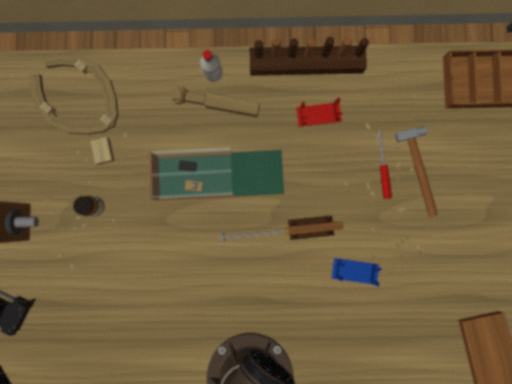

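The side view shows the plane in the left bay (about 247,177), the block at 262,172, the picker on its rest around (220,235), and the box mouth facing the camera. In the top view the plane is at (194,185), the mouth edge at x≈231, and the picker runs from blade (222,237) to handle end (342,226). I'll enlarge both.

```bash
python3 - <<'E'
import cv2
t=cv2.imread("pics/top0.png");s=cv2.imread("pics/side0.png")
cv2.imwrite("pics/topc.png",cv2.resize(t[140:250,145:350],(0,0),fx=3.9,fy=3.9,interpolation=cv2.INTER_CUBIC))
cv2.imwrite("pics/sidec.png",cv2.resize(s[138:262,195:295],(0,0),fx=4.8,fy=4.8,interpolation=cv2.INTER_CUBIC))
E
cat > h.py <<'E'
import numpy as np
from cell import env
C={n:env.get_calibration(n) for n in("side","top")}
def proj(n,p):
    p=np.atleast_2d(p); E=C[n]["extrinsics"];K=C[n]["K"]
    c=p@E[:3,:3].T+E[:3,3]; c=c*[1,-1,-1]; u=c@K.T
    return u[:,:2]/u[:,2:]
def ray(n,uv):
    E=C[n]["extrinsics"];K=C[n]["K"]
    d=np.linalg.solve(K,[uv[0],uv[1],1])*[1,-1,-1]
    return -E[:3,:3].T@E[:3,3], E[:3,:3].T@d
def atz(n,uv,z):
    o,d=ray(n,uv); return o+d*(z-o[2])/d[2]
def tri(a,b):  # top px, side px -> midpoint, gap
    o,d=ray("top",a);p,e=ray("side",b)
    s=np.linalg.lstsq(np.c_[d,-e],p-o,rcond=None)[0]
    A=o+d*s[0];B=p+e*s[1]; return (A+B)/2,np.linalg.norm(A-B)
E
```

```text
(no output)
```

View pics/topc.png

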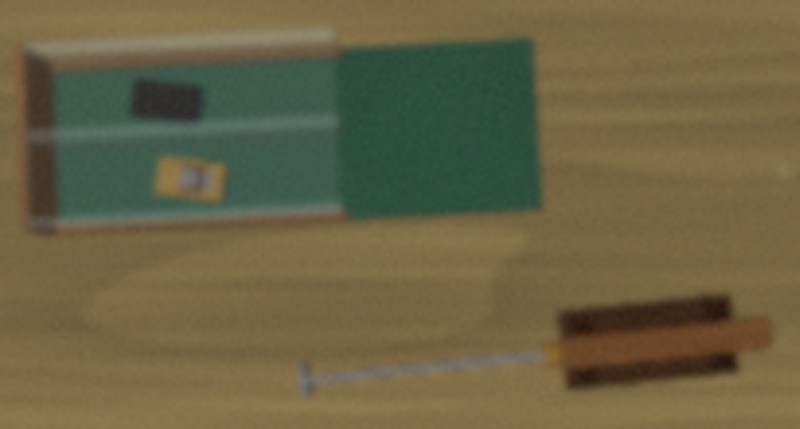

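View pics/sidec.png

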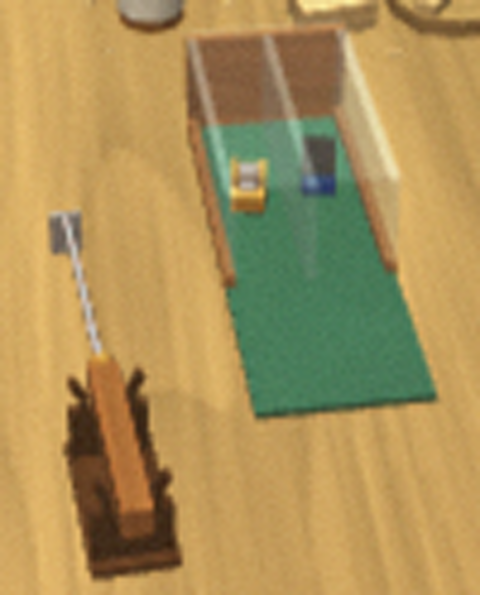

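Crops show: plane (topc ≈190,178; sidec ≈248,185) in the bay nearest the robot. Apron corners are at topc (533,40)/(541,209) and sidec (437,398)/(257,410). The blade is at topc (305,378), the handle rear end at topc (770,333).

```bash
cat > m.py <<'E'
from h import *
from scipy.optimize import least_squares
T=lambda u,v:((u+.5)/3.9+144.5,(v+.5)/3.9+139.5)
S=lambda u,v:((u+.5)/4.8+194.5,(v+.5)/4.8+137.5)
def fit(obs,x0,name):
    # x: X,Y,Z,yaw
    def W(x,p):
        c,s=np.cos(x[3]),np.sin(x[3]); return np.array([[c,-s,0],[s,c,0],[0,0,1]])@p+x[:3]
    f=lambda x:np.concatenate([(proj(n,W(x,np.array(p,float)))[0]-uv) for n,uv,p in obs])
    r=least_squares(f,x0,x_scale=[10,10,10,.1],loss="soft_l1"); print(name,np.round(r.x,3),"res",np.round(r.fun.reshape(-1,2),1).tolist()); return r.x
if __name__=="__main__":
  b=fit([("top",T(533,40),(-146,-66,6)),("top",T(541,209),(-146,66,6)),("side",S(437,398),(-146,-66,6)),("side",S(257,412),(-146,66,6)),
   ("top",T(338,50),(0,-66,6)),("top",T(345,213),(0,66,6)),("side",S(233,283),(0,66,6)),("side",S(395,270),(0,-66,6))],[550,0,0,1.57],"box")
  p=fit([("top",T(770,318),(-75,-11,12)),("top",T(771,347),(-75,11,12)),("side",S(122,517),(-75,11,12)),("side",S(153,511),(-75,-11,12)),
   ("top",T(306,378),(260,0,3)),("side",S(50,213),(260,12,3)),("side",S(80,213),(260,-12,3)),("side",S(54,251),(260,12,-33)),("side",S(82,249),(260,-12,-33)),
   ("side",S(88,360),(75,11,12)),("side",S(115,357),(75,-11,12)),("top",T(546,354),(75,0,5))],[450,-100,60,1.57],"picker")
  r=fit([("top",T(738,371),(-65,30,8)),("top",T(568,388),(65,30,8)),("side",S(95,573),(-65,30,4)),("side",S(181,561),(-65,-30,4)),("top",T(733,296),(-65,-30,8))],[450,-100,0,1.57],"rest")
  q=fit([("top",T(155,156+3),(25,-14,16)),("top",T(155,197),(25,14,16)),("top",T(227,162),(-25,-14,16)),("top",T(223,202),(-25,14,16)),
   ("side",S(232,212),(-25,14,0)),("side",S(264,212),(-25,-14,0)),("side",S(231,190),(-25,14,16)),("side",S(267,189),(-25,-14,16)),("side",S(233,158),(25,14,16)),("side",S(266,158),(25,-14,16))],[520,50,6,1.57],"plane")
  c,s=np.cos(b[3]),np.sin(b[3]);R=np.array([[c,-s],[s,c]])
  print("plane in box",(q[:2]-b[:2])@R,q[3]-b[3]);print("picker in box",(p[:2]-b[:2])@R,p[3]-b[3])
  m,g=tri(T(191,178),S(248,170)); print(m,g)
E
python3 m.py
```

```text
box [584.362  45.01   -3.882   1.594] res [[-0.3, -0.7], [-0.5, 0.3], [0.2, -0.6], [-0.4, -0.1], [0.6, -1.3], [0.2, 1.2], [-1.0, 0.6], [0.7, 0.3]]
picker [ 421.811 -186.566   55.945    1.658] res [[-0.5, -0.2], [0.2, 0.3], [-0.4, -0.7], [0.4, -0.5], [-1.1, 0.5], [0.1, 0.5], [0.4, -0.3], [-0.2, 0.5], [0.5, 0.2], [-0.4, 0.4], [0.6, 0.1], [3.3, -0.0]]
rest [ 4.22970e+02 -1.82547e+02  2.04000e-01  1.64200e+00] res [[0.6, 0.5], [-0.5, 0.0], [-0.7, 0.1], [0.5, 0.0], [-0.2, -0.9]]
plane [547.096 157.973   7.405   1.479] res [[0.9, -0.0], [0.1, -0.2], [-0.5, 0.5], [-0.3, -0.2], [-0.1, -0.5], [0.6, -0.6], [0.1, 0.7], [0.0, 0.8], [-0.5, -0.1], [-0.2, -0.2]]
plane in box [113.78279179  34.6827444 ] -0.1146729630350316
picker in box [-227.81203023  167.78572478] 0.06444304554351099
[547.26158657 156.43657165  29.34560064] 1.7006530945847398
```

```bash
cat > go.py <<'E'
import sys
from h import *
from scipy.spatial.transform import Rotation as R
s=env.state();M=R.from_euler("xyz",s["tcp_rot"]).as_matrix()
# args: groups of X,Y,Z,yaw (TCP world)
for a in sys.argv[1:]:
    x,y,z,w=map(float,a.split(","))
    t=np.degrees((s["tcp_rot"][2]-w+np.pi)%(2*np.pi)-np.pi)
    print(np.round(M.T@(np.array([x,y,z])-s["eef_pos"]),1),"turn",round(t,2))
E
python3 go.py 480,100,200,1.658 421,-170,160,1.658
```

```text
[-385.8 -322.2   14.4] turn 58.66
[-452.7 -590.3   54.7] turn 58.66
```

step_arm --plan '[[[-55,-46,2,7,1],[-110,-92,4,14,1],[-165,-138,6,21,1],[-220,-184,8,28,1],[-275,-230,10,35,1],[-330,-276,12,42,1],[-386,-322,14,49,1],[-386,-322,14,56,1]]]'

```text
t: 0.77
eef_pos: [411.9, 253.3, 205.3]
tcp_rot: [-3.142, -0.0, 1.699]
ft_force: [0.7, 0.6, -0.1]
opening: 1.0
grip_force: 0.0
```

```bash
python3 go.py 421,-170,140,1.658
```

```text
[-421.   -45.    65.3] turn 2.33
```

step_arm --plan '[[[-40,8,0,1,1],[-80,12,5,2,1],[-120,12,10,2.3,1],[-160,8,15,2.3,1],[-200,0,20,2.3,1],[-240,-8,25,2.3,1],[-280,-16,30,2.3,1],[-320,-24,35,2.3,1]]]'

```text
t: 1.43
eef_pos: [429.9, -67.0, 170.1]
tcp_rot: [3.142, -0.0, 1.664]
ft_force: [0.9, -0.3, 0.2]
opening: 1.002
grip_force: 0.0
```

```bash
python3 go.py 421,-170,140,1.658
```

```text
[-101.7  -18.5   30.1] turn 0.37
```

step_arm --plan '[[[-35,-6,10,0.4,1],[-70,-12,20,0.4,1],[-102,-18,30,0.4,1],[-102,-18,30,0.4,1],[-102,-18,30,0.4,1],[-102,-18,30,0.4,1]]]'

```text
t: 1.93
eef_pos: [421.9, -168.0, 140.3]
tcp_rot: [-3.141, -0.001, 1.657]
ft_force: [-0.1, 0.8, -0.5]
opening: 1.001
grip_force: 0.0
```

```bash
python3 - <<'E'
from h import *
import cv2
s=env.state();print(s["eef_pos"],s["tcp_rot"])
t=env.read_camera("top");g=env.read_camera("side")
a=cv2.resize(t[160:270,240:380],(560,440),interpolation=cv2.INTER_CUBIC)
b=cv2.resize(g[150:270,180:240],(220,440),interpolation=cv2.INTER_CUBIC)
cv2.imwrite("pics/grasp.png",np.hstack([a,b]))
print(proj("top",s["eef_pos"]),proj("side",s["eef_pos"]))
E
python3 go.py 421,-170,41,1.658
```

```text
[ 421.93406397 -168.02729748  140.25643176] [-3.14110741e+00 -5.75689136e-04  1.65664997e+00]
[[311.3612311  228.38513058]] [[218.21963165 206.01090117]]
[-2.5 -1.6 99.6] turn 0.03
```

View pics/grasp.png

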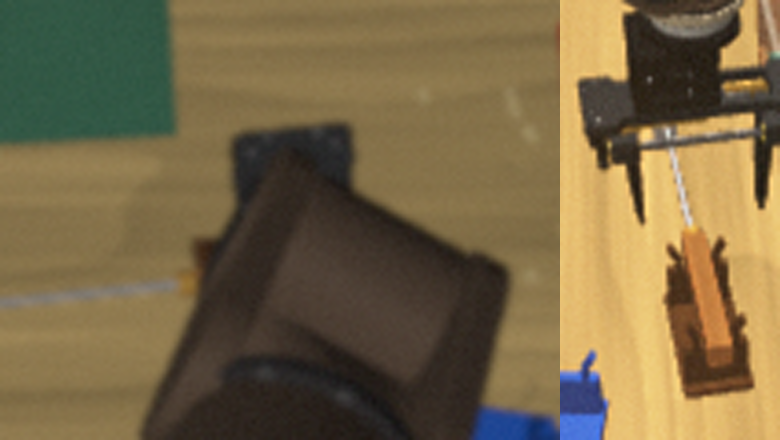

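Fingers straddle the handle (side crop: tips at 640,220 and 762,205, with the handle beneath between them), so I descend and grip.

step_arm --plan '[[[-2,-1.5,20,0,1],[-2.5,-1.5,40,0,1],[-2.5,-1.5,60,0,1],[-2.5,-1.5,80,0,1],[-2.5,-1.5,93,0,1],[-2.5,-1.5,99,0,1],[-2.5,-1.5,99,0,1],[-2.5,-1.5,99,0,1]]]'

```text
t: 2.7
eef_pos: [421.2, -170.5, 41.8]
tcp_rot: [3.141, 0.0, 1.658]
ft_force: [1.0, 0.7, 1.0]
opening: 1.002
grip_force: 0.0
```

step_arm --plan '[[[0,0,0,0,-1],[0,0,0,0,-1],[0,0,0,0,-1],[0,0,0,0,-1],[0,0,0,0,-1],[0,0,0,0,-1],[0,0,0,0,-1],[0,0,0,0,-1]]]'

```text
t: 3.37
eef_pos: [420.9, -171.0, 41.3]
tcp_rot: [3.142, -0.0, 1.657]
ft_force: [0.4, 0.5, 0.9]
opening: 0.491
grip_force: 0.0
```

step_arm --plan '[[[0,0,0,0,-1],[0,0,0,0,-1],[0,0,0,0,-1],[0,0,0,0,-1],[0,0,0,0,-1],[0,0,0,0,-1],[0,0,0,0,-1],[0,0,0,0,-1]]]'

```text
t: 4.03
eef_pos: [420.9, -171.0, 41.3]
tcp_rot: [3.142, -0.0, 1.657]
ft_force: [0.3, 0.7, -1.4]
opening: 0.231
grip_force: 30.0
```

step_arm --plan '[[[0,0,-10,0,-1],[0,0,-22,0,-1],[0,0,-38,0,-1],[0,0,-56,0,-1],[0,0,-76,0,-1],[0,0,-90,0,-1],[0,0,-90,0,-1],[0,0,-90,0,-1]]]'

```text
t: 4.7
eef_pos: [420.9, -171.0, 131.4]
tcp_rot: [3.141, 0.001, 1.657]
ft_force: [-0.3, 0.0, -1.9]
opening: 0.226
grip_force: 30.0
```

```bash
python3 - <<'E'
from h import *
for uv in [(379,131),(386,198),(381,198),(390,198),(397,137),(427,130),(432,214)]: print(uv,atz("top",uv,12))
E
python3 go.py 558.4,-261,132,1.594
```

```text
(379, 131) [ 701.12835867 -388.28321361   12.        ]
(386, 198) [ 503.54994037 -401.3628794    12.        ]
(381, 198) [ 503.77098088 -386.89609291   12.        ]
(390, 198) [ 503.37316937 -412.93228983   12.        ]
(397, 137) [ 682.33845111 -440.26241911   12.        ]
(427, 130) [ 701.58918179 -528.74622577   12.        ]
(432, 214) [ 455.20644787 -532.07715746   12.        ]
[-101.5  129.2   -0.4] turn 3.62
```

step_arm --plan '[[[-15,18,0,0.5,-1],[-30,37,0,1,-1],[-45,56,0,1.5,-1],[-60,75,0,2,-1],[-75,94,0,2.5,-1],[-90,113,0,3,-1],[-101,129,0,3.6,-1],[-101,129,0,3.6,-1]]]'

```text
t: 5.37
eef_pos: [560.0, -261.9, 129.1]
tcp_rot: [-3.141, -0.0, 1.593]
ft_force: [0.1, -0.8, -0.8]
opening: 0.226
grip_force: 30.0
```

step_arm --plan '[[[0,0,15,0,-1],[0,0,30,0,-1],[0,0,45,0,-1],[0,0,60,0,-1],[0,0,72,0,-1],[0,0,72,0,-1],[0,0,72,0,-1],[0,0,72,0,-1]]]'

```text
t: 6.03
eef_pos: [558.2, -260.5, 59.6]
tcp_rot: [3.141, 0.0, 1.595]
ft_force: [0.3, -0.0, -0.4]
opening: 0.229
grip_force: 30.0
```

```bash
python3 - <<'E'
from h import *
import cv2
s=env.state();print(s["eef_pos"],s["tcp_rot"])
t=env.read_camera("top");g=env.read_camera("side")
cv2.imwrite("pics/t2.png",t);cv2.imwrite("pics/s2.png",g)
a=cv2.resize(t[140:230,180:320],(0,0),fx=3.5,fy=3.5,interpolation=cv2.INTER_CUBIC)
b=cv2.resize(g[140:290,220:300],(0,0),fx=3.5,fy=3.5,interpolation=cv2.INTER_CUBIC)
o=np.zeros((525,770,3),np.uint8);o[:a.shape[0],:490]=a;o[:,490:]=b
cv2.imwrite("pics/pre.png",o)
E
```

```text
[ 558.1996643  -260.46105807   59.60666517] [3.14137082e+00 2.89318745e-05 1.59455667e+00]
```

View pics/pre.png

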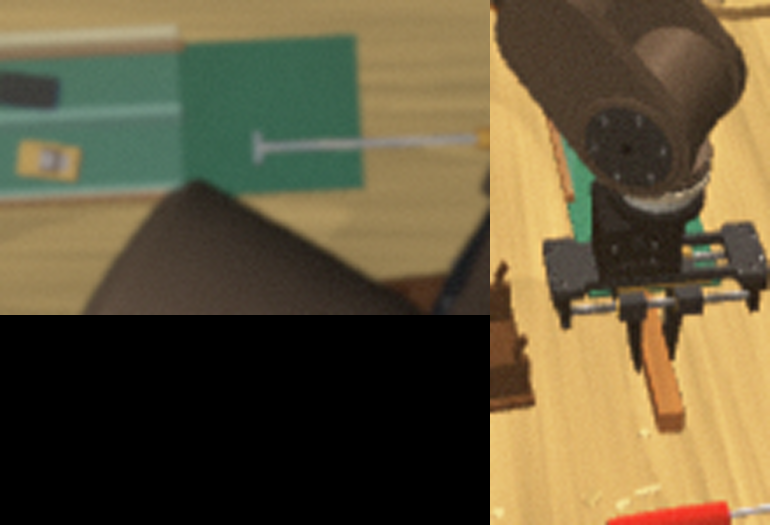

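The blade is over the apron at crop (258,147), its rod parallel to the bay and ahead of the near bay; the plane is at crop (48,160).

```bash
python3 - <<'E'
from h import *
s=env.state();e=s["eef_pos"];w=s["tcp_rot"][2]
d=np.array([np.cos(w),np.sin(w),0])
for z in (70,81): print(z,atz("top",(258/3.5+179.7,147/3.5+139.7),z))
print("pred",e+245*d+[0,0,19])
b=np.array([584.4,45]);y=1.594;Rm=np.array([[np.cos(y),-np.sin(y)],[np.sin(y),np.cos(y)]])
W=lambda x,v:b+Rm@[x,v]
q=np.r_[e[:2]+245*d[:2]]
print("blade in box",(q-b)@Rm)
bx=150-245
for bx in (-95,):
  p=W(bx,33);print(p)
E
python3 go.py 553.6,-50.8,58.5,1.594
```

```text
70 [552.15926932 -17.75161729  70.        ]
81 [551.1943716  -17.98577072  81.        ]
pred [552.62193285 -15.64969859  79.10893416]
blade in box [-59.89607039  33.17668222]
[553.61303453 -50.74007916]
[2.098e+02 1.000e-01 1.500e+00] turn 0.03
```

step_arm --plan '[[[27,0,1,0,-1],[54,0,1,0,-1],[81,0,1,0,-1],[108,0,1,0,-1],[135,0,1,0,-1],[162,0,1,0,-1],[189,0,1,0,-1],[213,0,1,0,-1]]]'

```text
t: 6.8
eef_pos: [553.2, -46.0, 59.2]
tcp_rot: [3.14, 0.0, 1.595]
ft_force: [0.7, -0.7, -0.8]
opening: 0.236
grip_force: 30.0
```

step_arm --plan '[[[0,0,0,0,-1],[0,0,0,0,-1],[0,0,0,0,-1],[0,0,0,0,-1]]]'

```text
t: 7.13
eef_pos: [553.4, -48.5, 58.7]
tcp_rot: [3.141, 0.0, 1.594]
ft_force: [0.8, 0.3, -1.2]
opening: 0.23
grip_force: 30.0
```

```bash
python3 - <<'E'
from h import *
import cv2
s=env.state();print(s["eef_pos"],s["tcp_rot"])
t=env.read_camera("top");g=env.read_camera("side")
a=cv2.resize(t[145:205,145:245],(0,0),fx=4.5,fy=4.5,interpolation=cv2.INTER_CUBIC)
b=cv2.resize(g[135:235,220:290],(0,0),fx=4.5,fy=4.5,interpolation=cv2.INTER_CUBIC)
o=np.zeros((450,765,3),np.uint8);o[:a.shape[0],:450]=a;o[:,450:]=b
cv2.imwrite("pics/in.png",o)
E
```

```text
[553.37631291 -48.46296599  58.65123011] [3.14076675e+00 1.79969629e-04 1.59356243e+00]
```

View pics/in.png

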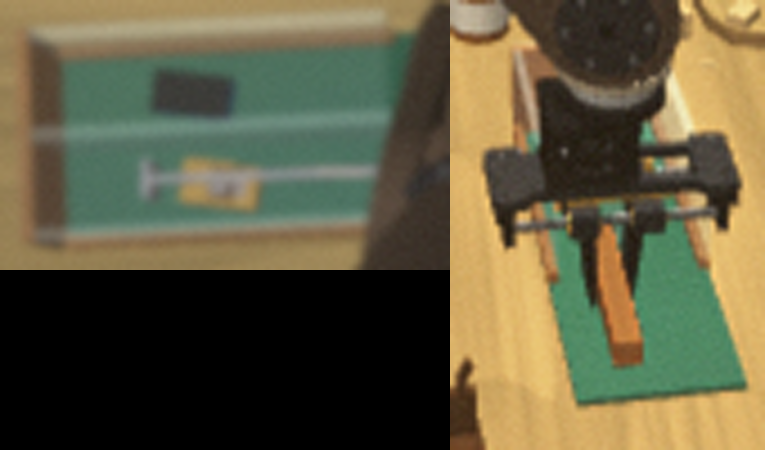

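Blade at crop (147,180) and plane's rear end at (182,178): the blade is beyond the plane. Quick numeric check, then drop.

```bash
python3 - <<'E'
from h import *
f=lambda u,v,z:atz("top",(u/4.5+144.6,v/4.5+144.6),z)
print("blade front",f(154,180,78),"plane rear",f(181,160,22),f(177,200,22),"plane front",f(261,185,22))
E
```

```text
blade front [546.66702996 189.55768977  78.        ] plane rear [564.07176984 183.20969106  22.        ] [538.13154114 185.84931273  22.        ] plane front [547.0064456  131.34991205  22.        ]
```

step_arm --plan '[[[3,0,0,0,-1],[6,0,0,0,-1],[6,0,6,0,-1],[6,0,12,0,-1],[6,0,18,0,-1],[6,0,24,0,-1],[6,0,29,0,-1],[6,0,32,0,-1]]]'

```text
t: 7.9
eef_pos: [552.7, -41.5, 25.3]
tcp_rot: [-3.141, -0.0, 1.594]
ft_force: [-0.6, -0.2, -1.0]
opening: 0.232
grip_force: 30.0
```

step_arm --plan '[[[0,0,0,0,-1],[0,0,0,0,-1],[0,0,0,0,-1],[0,0,0,0,-1]]]'

```text
t: 8.23
eef_pos: [553.1, -41.6, 26.6]
tcp_rot: [3.141, 0.0, 1.594]
ft_force: [-0.8, -0.3, -0.4]
opening: 0.229
grip_force: 30.0
```

```bash
python3 - <<'E'
from h import *
import cv2
s=env.state();print(s["eef_pos"],s["tcp_rot"],s["ft_force"])
t=env.read_camera("top")
cv2.imwrite("pics/in2.png",cv2.resize(t[145:205,145:245],(0,0),fx=4.5,fy=4.5,interpolation=cv2.INTER_CUBIC))
E
```

```text
[553.09689158 -41.56048303  26.62000877] [3.14104997e+00 3.92650391e-05 1.59445747e+00] [-0.78642454 -0.31177827 -0.39938917]
```

View pics/in2.png

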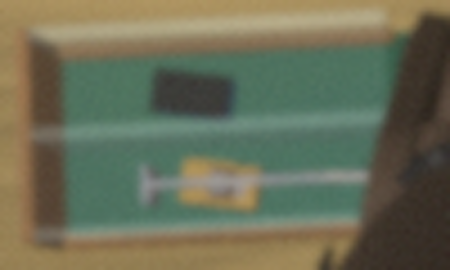

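The blade hangs behind the plane (blade at crop 147,184, plane unmoved at 220,184). Now draw it out.

step_arm --plan '[[[-3,0,0,0,-1],[-7,0,0,0,-1],[-12,0,0,0,-1],[-20,0,0,0,-1],[-30,0,0,0,-1],[-41,0,0,0,-1],[-52,0,0,0,-1],[-63,0,0,0,-1]]]'

```text
t: 8.95
eef_pos: [554.4, -105.9, 26.3]
tcp_rot: [3.142, -0.0, 1.594]
ft_force: [1.2, -0.4, -1.3]
opening: 0.232
grip_force: 30.0
```

step_arm --plan '[[[-11,0,0,0,-1],[-22,0,0,0,-1],[-33,0,0,0,-1],[-44,0,0,0,-1],[-55,0,0,0,-1],[-66,0,0,0,-1],[-77,0,0,0,-1],[-88,0,0,0,-1]]]'

```text
t: 9.62
eef_pos: [556.5, -193.6, 26.3]
tcp_rot: [3.142, -0.0, 1.594]
ft_force: [-0.9, 0.7, -1.1]
opening: 0.232
grip_force: 30.0
```

step_arm --plan '[[[-11,0,0,0,-1],[-22,0,0,0,-1],[-31,0,0,0,-1],[-39,0,0,0,-1],[-45,0,0,0,-1],[-50,0,0,0,-1],[-53,0,0,0,-1],[-53,0,0,0,-1]]]'

```text
t: 10.28
eef_pos: [557.8, -246.0, 26.3]
tcp_rot: [3.141, 0.0, 1.594]
ft_force: [0.3, 0.4, -1.2]
opening: 0.231
grip_force: 30.0
```

```bash
python3 - <<'E'
from h import *
import cv2
s=env.state();print(s["eef_pos"],s["tcp_rot"],s["ft_force"])
t=env.read_camera("top");g=env.read_camera("side")
a=cv2.resize(t[140:220,145:305],(0,0),fx=3,fy=3,interpolation=cv2.INTER_CUBIC)
b=cv2.resize(g[135:285,220:300],(0,0),fx=3,fy=3,interpolation=cv2.INTER_CUBIC)
o=np.zeros((450,720,3),np.uint8);o[:a.shape[0],:480]=a;o[:,480:]=b
cv2.imwrite("pics/out.png",o)
E
```

```text
[ 557.82697377 -245.97174153   26.32060541] [3.14136679e+00 1.46927361e-04 1.59422600e+00] [ 0.33480247  0.37897441 -1.18312238]
```

View pics/out.png

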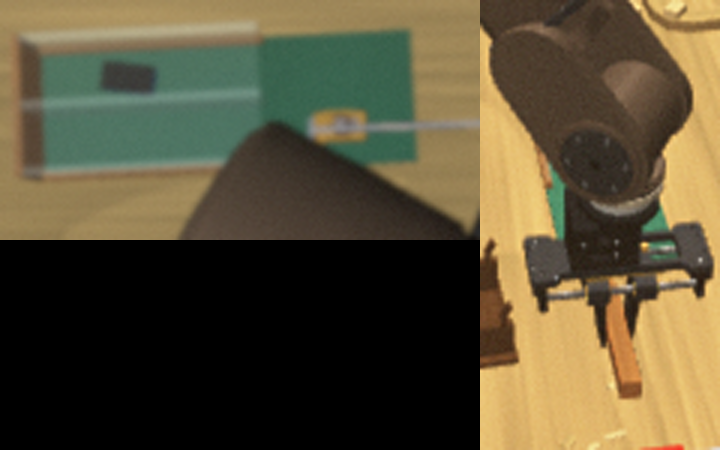

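The plane stands on the apron mid-field at crop (338,126). Back the blade off 8 mm, lift, and return along the way we came.

step_arm --plan '[[[5,0,0,0,-1],[8,0,0,0,-1],[8,0,-5,0,-1],[8,0,-20,0,-1],[8,0,-45,0,-1],[8,0,-75,0,-1],[8,0,-105,0,-1],[8,0,-105,0,-1]]]'

```text
t: 11.05
eef_pos: [559.6, -238.2, 137.2]
tcp_rot: [3.134, 0.004, 1.595]
ft_force: [0.9, -0.5, -0.9]
opening: 0.23
grip_force: 30.0
```

```bash
python3 go.py 420.9,-171,131.4,1.657
```

```text
[  70.5 -137.1    4.5] turn -3.55
```

step_arm --plan '[[[10,-20,0,-0.5,-1],[20,-40,0,-1,-1],[30,-60,0,-1.5,-1],[40,-80,0,-2,-1],[50,-100,0,-2.5,-1],[60,-120,0,-3,-1],[70,-137,0,-3.6,-1],[70,-137,0,-3.6,-1]]]'

```text
t: 11.72
eef_pos: [415.9, -168.7, 131.3]
tcp_rot: [-3.14, -0.002, 1.658]
ft_force: [0.2, 0.4, -1.3]
opening: 0.233
grip_force: 30.0
```

step_arm --plan '[[[0,0,0,0,-1],[0,0,0,0,-1],[0,0,0,0,-1],[0,0,0,0,-1]]]'

```text
t: 12.05
eef_pos: [419.6, -171.0, 131.2]
tcp_rot: [3.141, 0.0, 1.657]
ft_force: [-0.2, -0.5, -1.4]
opening: 0.232
grip_force: 30.0
```

```bash
python3 go.py 420.9,-171,42,1.657
```

```text
[-0.1  1.3 89.2] turn 0.01
```

step_arm --plan '[[[0,1.3,15,0,-1],[0,1.3,30,0,-1],[0,1.3,45,0,-1],[0,1.3,60,0,-1],[0,1.3,72,0,-1],[0,1.3,81,0,-1],[0,1.3,87,0,-1],[0,1.3,89,0,-1]]]'

```text
t: 12.72
eef_pos: [420.2, -170.6, 41.5]
tcp_rot: [-3.141, -0.001, 1.657]
ft_force: [-0.3, 0.2, -1.3]
opening: 0.231
grip_force: 30.0
```

step_arm --plan '[[[0,0,0.5,0,-1],[0,0,0.5,0,-1],[0,0,0.5,0,-1],[0,0,0.5,0,-1]]]'

```text
t: 13.05
eef_pos: [420.5, -170.7, 42.3]
tcp_rot: [3.141, 0.0, 1.657]
ft_force: [0.4, -0.1, 0.2]
opening: 0.232
grip_force: 30.0
```

step_arm --plan '[[[0,0,0,0,0],[0,0,0,0,0.2],[0,0,0,0,0.4],[0,0,0,0,0.7],[0,0,0,0,1],[0,0,0,0,1],[0,0,0,0,1],[0,0,0,0,1]]]'

```text
t: 13.72
eef_pos: [420.2, -170.6, 41.8]
tcp_rot: [3.142, -0.0, 1.657]
ft_force: [-0.6, 0.1, 0.1]
opening: 0.735
grip_force: 0.0
```

step_arm --plan '[[[0,0,0,0,1],[0,0,0,0,1],[0,0,0,0,1],[0,0,-10,0,1],[0,0,-30,0,1],[0,0,-60,0,1],[0,0,-95,0,1],[0,0,-130,0,1]]]'

```text
t: 14.38
eef_pos: [419.8, -170.3, 173.1]
tcp_rot: [-3.141, -0.001, 1.657]
ft_force: [0.5, 0.1, -0.3]
opening: 0.999
grip_force: 0.0
```

step_arm --plan '[[[0,0,-40,0,1],[30,0,-80,0,1],[65,0,-80,0,1],[105,5,-80,0,1],[145,10,-80,0,1],[185,10,-80,0,1],[225,10,-80,0,1],[265,5,-80,0,1]]]'

```text
t: 15.05
eef_pos: [402.1, 95.6, 252.0]
tcp_rot: [3.141, -0.0, 1.657]
ft_force: [1.6, 0.0, 0.2]
opening: 1.0
grip_force: 0.0
```

step_arm --plan '[[[40,-5,0,0,1],[80,-10,0,0,1],[120,-20,0,0,1],[160,-30,0,0,1],[200,-40,0,0,1],[240,-50,0,0,1],[240,-50,0,0,1],[240,-50,0,0,1]]]'

```text
t: 15.72
eef_pos: [330.6, 330.0, 251.5]
tcp_rot: [-3.141, 0.0, 1.662]
ft_force: [0.4, -0.8, -0.6]
opening: 0.997
grip_force: 0.0
```

```bash
python3 - <<'E'
from h import *
import cv2
s=env.state();print(s["eef_pos"],s["t"],s["qvel"])
t=env.read_camera("top");g=env.read_camera("side")
cv2.imwrite("pics/tf.png",t)
a=cv2.resize(t[140:250,145:350],(0,0),fx=2.4,fy=2.4,interpolation=cv2.INTER_CUBIC)
b=cv2.resize(g[138:262,195:290],(0,0),fx=3.2,fy=3.2,interpolation=cv2.INTER_CUBIC)
o=np.zeros((b.shape[0],a.shape[1]+b.shape[1],3),np.uint8);o[:a.shape[0],:a.shape[1]]=a;o[:,a.shape[1]:]=b
cv2.imwrite("pics/fin.png",o);print(o.shape)
E
```

```text
[330.63954275 330.01334839 251.54691083] 15.7167 [-0.06614704 -0.01645258  0.02214043 -0.00639197 -0.00128634 -0.02438629]
(397, 796, 3)
```

View pics/fin.png

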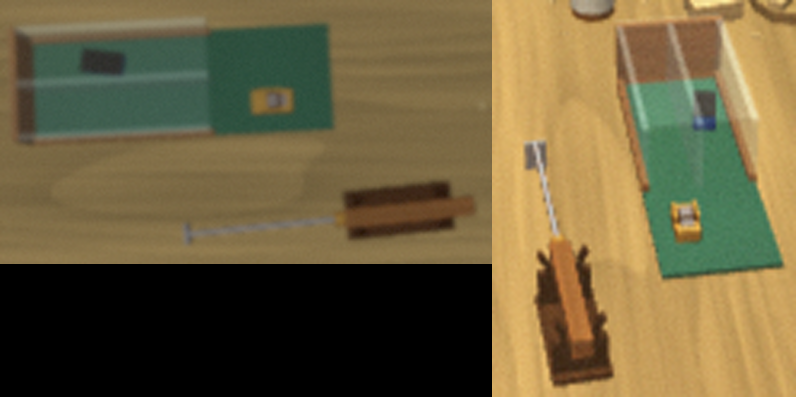

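The plane stands upright on the apron (fin 271,101), the picker lies in its saddles as at the start (blade 187,233, rear end 473,205), and the block has not moved.

```bash
python3 -c "
from cell import env
print(env.job_done())"
```

```text
the job is handed in; nothing more can be done
None
```

I drew the plane out of its bay onto the apron, standing on its sole, put the picker back on its rest, left the sanding block in place, and handed the job in at about 16 s; no verdict was returned.

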